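# Draw a batch of gears from the hopper into the catch pan

### The arm

A 6-joint arm with a two-finger parallel gripper is mounted at the origin on the work surface. World frame = base frame: x ahead of the robot, y to its left, z up, the work surface at z = 0. Lengths are in mm, angles in degrees, forces in N, time in s.
With the tool pointing down it reaches from about 350 to 850 mm from the base axis. Payload 8.1 kg.
Tool frame: the origin (TCP) lies at the very end of the fingers, on their centre line; the grasp point (between the pads) lies 19 mm behind it; z points along the fingers, y is the line along which they close (so a half turn about z gives the same grasp; the last joint's range is limited). The gripper opens to 85 mm and grips with 20 to 120 N. Pads are 22 mm wide; open, the fingers measure 114 mm over their backs; the gripper's body (76 mm by 85 mm) begins 54 mm behind the grasp point. The pads swing forward as they close: fully open they stand 13 mm farther back than shut.
Start: joints at [-73.591, 7.471, 85.268, -0, 87.261, -4.893], TCP at [217.996, -559.002, 231.292] pointing down, gripper open.
Joint ranges: [-169.43, 169.43], [-51.17, 129.36], [1.28, 143.12], [-76.62, 256.62], [0, 156.53], [-152.29, 152.29]. Speed limits (degrees/s): [136.94, 136.94, 159.86, 180, 180, 180].

### API

Orientations are given as [roll, pitch, yaw] about the fixed x, y, z axes, in that order (R = Rz(yaw) Ry(pitch) Rx(roll)).
In Python, from bench import sense, eyes, job, models gives the robot as it stands. The module is installed in compiled form; this text tells all that it offers.
- The arm moves only by the tool apply_moves, never from a script. Its argument "rows" is a list of rows, each a list of 6 numbers: the shift along the tool's x, y, z in mm, then the turn, a rotation vector about the tool's x, y, z in rad. In form: [[dx, dy, dz, rx, ry, rz], ...]. A call has exactly 5 rows; each row shifts and turns the commanded pose from where the row before left it, along the tool's axes as they then stand; what a row does not reach is not made up. A row lasts 1/8 s, in which the tool goes at most 62.5 mm and 10.7 degrees, less where a joint would pass 70% of its speed; a pose out of reach is approached as far as the arm can. A call is refused whole if a number of a shift passes 62.5 or a number of a turn 0.188, either way. A call with a gripper value outside its range is refused whole. "fingers" is the finger opening in mm, from 0 to 85.4, set as the call begins (left out, the last holds). The fingers move at their own pace and stop on an object; "grip_force" is the grip in N (left out, the last holds). Time passes only in rows, so rows that do not move let the fingers close, or fill a call up. It gives the time, the measured TCP pose, the force, the opening and the grip force at its end, in the units of the state.
- sense(): the state, without advancing time (a new reading comes with each control period).
- eyes.snapshot(name): name is "scene" or "top" or "wrist"; returns (picture, depth): 420x560x3 uint8, red, green, blue; 420x560 float32, mm along the optical axis (not along the pixel's ray), 0 where there is no reading.
- eyes.get_calibration(name): a dict with "intrinsics" (3x3 intrinsics, pixels), "R" (3x3) and "t" (3): a world point X has camera coordinates R X + t; the wrist camera has in their place "mount" (4x4, takes a point from camera to tool coordinates, whose origin is the TCP and whose axes are the flange's). Camera axes: x right, y down, z forward; pixel columns grow to the right and rows downward; lengths in mm; the calibration is good to about 2 mm. A picture is of the moment at which its call begins: read the wrist's pose just before it. get_calibration takes no time and is no camera call.
- job.hand_in(): hands the job in; it is judged then, once.
Trained networks look in the newest picture that a camera, given by its name, has taken for a name from the list of things; names that differ only in an ending like _2 or _b are one class to them, and where a whole thing is asked for, a point or a joint stands for the part that bears it (a point fixed in the world has none). Each returns a list of dicts, best first, with "confidence" (0 to 1); they miss things now and then, are a little off and sometimes report something else, mostly with a low value. They report only what shows in the picture. A call takes as long as a camera call.
- models.boxes_of(name, camera): "xyz" ([x, y, z] in mm, in world coordinates, good to about 4 mm: the middle of the surface that is visible of it).
- models.cut_out(name, camera): "pixels" (420x560 bool, what is visible of it).
- models.place_of(name, camera): "xyz" ([x, y, z] in mm, in world coordinates, good to about 4 mm: a listed point, or the origin of a listed thing).
The state is a dict: "time": time; "joint_pos": joint angles; "qd": joint speeds; "joint_efforts": joint torques, N m; "tool_pos": TCP position; "tcp_rot": TCP orientation; "ft_force": force on the tool from outside, world axes, zero at the start; "wrist_torque": the same for the moment, N m; "finger_gap": finger opening in mm; "grip_force": force on a finger pad.
Only numpy, scipy, OpenCV 4.12 (cv2) and the standard library are available. Lean on these libraries where they do the work, as an engineer would, in place of code of your own. Each camera call takes 0.05 s, during which the arm holds its last target. There are 200 camera calls.

### The job

Put the empty catch pan in under the hopper, handle outwards, fully home against the back stop of the stand and straight. Then draw the hopper's slide gate right out to its end stop and hold it there for a moment, so that all five gears drop into the pan, and push the gate fully shut again, leaving the pan with the gears standing home under the hopper. Leave the other things on the bench where they are.

Things in the scene. Friction and masses are not known exactly. Their poses are not given: they have to be found in the camera images.
- hopper: Steel batch hopper bolted to the bench on a dark four-legged stand; mouth 151 x 145 mm, 265 mm up. Origin on the bench below the centre of the outlet, z up. Its -x side is the front, where the slide gate comes out; the front wall is upright, 39 mm before the origin; the -y wall leans out to y = -45 mm, the others flare to x = +115, y = +100 mm. The pan goes in from its -y side, moving towards its +y.
- outlet (a point): Centre of the lower edge of the spout (72 mm square inside), 62 mm above the bench. The stand's legs are 18 mm square, 143 mm high, centred at x = -72 and +72 mm, y = -62 and +62 mm in the hopper's frame: 126 mm free width for the pan; the first pair's outer faces are at y = -71 mm. A collar of flat bars joins the legs' tops, 121 to 143 mm up.
- pan_stop (a point): Middle of the upper edge of the pan's back stop, a low bar between the two +y legs, 2 to 24 mm above the bench; its face looks to the hopper's -y and lies at y = +56 mm in the hopper's frame.
- gate (a joint): Flat steel slide gate closing the hopper's throat, in m: 0 = shut (it may start up to 3 mm open), 0.076 = drawn out against its end stop (the blade's shoulders meet two blocks at the ends of the guides). It opens level along the hopper's -x, needs about 3 to 6 N, and stays where it is left. Its plate's top is 98 mm above the bench.
- gate_knob (a point): Middle of the grip of the gate's upright round black knob: 24 mm diameter from 112 to 144 mm above the bench, on an 18 mm neck down to the plate at 98 mm; this point is 128 mm up. With the gate shut it lies 142 mm in front (-x) of the hopper's origin; it moves with the gate.
- pan: Loose aluminium catch pan, 120 mm long (x), 110 mm wide (y), 42 mm high, walls and floor 3 mm, about 0.22 kg. Origin at the centre of its underside. A handle sticks out level from its -x end; the +x end goes into the stand first. Home, the +x end touches the back stop, its origin is at x = 0, y = -4 mm in the hopper's frame and its x axis points along the hopper's +y.
- pan_handle (a point): Grip point of the pan's straight black round handle, on its axis, 28 mm above the pan's underside and 135 mm from the pan's origin towards -x (75 mm out from the pan's end). The handle is 20 mm in diameter and runs along the pan's x axis from 70 to 170 mm from the origin.
- gear1: One of five equal white moulded gears, 34 mm over the teeth, 12 mm thick, about 18 g, loose in the hopper's throat on top of the shut gate; they fall through the spout as the gate is drawn. Origin at the centre of one flat face, z along the gear's axis.
- gear2: One of five equal white moulded gears, 34 mm over the teeth, 12 mm thick, about 18 g, loose in the hopper's throat on top of the shut gate; they fall through the spout as the gate is drawn. Origin at the centre of one flat face, z along the gear's axis.
- gear3: One of five equal white moulded gears, 34 mm over the teeth, 12 mm thick, about 18 g, loose in the hopper's throat on top of the shut gate; they fall through the spout as the gate is drawn. Origin at the centre of one flat face, z along the gear's axis.
- gear4: One of five equal white moulded gears, 34 mm over the teeth, 12 mm thick, about 18 g, loose in the hopper's throat on top of the shut gate; they fall through the spout as the gate is drawn. Origin at the centre of one flat face, z along the gear's axis.
- gear5: One of five equal white moulded gears, 34 mm over the teeth, 12 mm thick, about 18 g, loose in the hopper's throat on top of the shut gate; they fall through the spout as the gate is drawn. Origin at the centre of one flat face, z along the gear's axis.
- gearmotor: Bystander: small black gearmotor with steel core, about 130 x 52 x 52 mm, lying on the bench in front of the hopper; origin under its middle.
- flux_tin: Bystander: round steel tin, 60 mm across, 45 mm high; origin at the centre of its underside.
- tape_roll: Bystander: empty cardboard tape core, 90 mm across, 25 mm high, flat on the bench; origin at the centre of its underside.
- screwdriver: Bystander: screwdriver with a black handle, 190 mm long, lying; origin under its middle.
- sleeve: Bystander: steel sleeve, 22 mm across, standing 45 mm high; origin at the centre of its underside.
- solder_reel: Bystander: reel of solder, 60 mm across, 45 mm high, standing flat; origin at the centre of its underside.
- impeller: Bystander: black fan impeller, 52 mm across, 22 mm high, flat; origin at the centre of its underside.

How it is judged:
By the outcome, as a careful person would: the job done as asked, in the order asked, and still so for the second after the job is handed in, with the robot touching nothing.
It also fails if it takes over 59 s, if anything falls off the work surface, if the arm or the gripper's body presses on something with over 40 N, if the wrist force passes 120 N, or if a joint passes its speed limit or range.

## Working session

There is one attempt and no reset: what is moved stays moved. The work goes in short steps, Python scripts to look and compute and a tool call to move; the robot and the scene stay as the last step left them, time stands still between calls to the robot, and variables do not carry over. Pictures are saved under pics/ and viewed, at most 10 in all, crops included, and the job is handed in when it is done.

Besides the shell and the picture viewer there is one more tool, called after "Emit:" by a JSON object that holds its "api" and its "payload", one argument or row to a line. apply_moves: Moves the arm, as the interface text tells. Its arguments: {"type":"object","properties":{"rows":{"type":"array"},"fingers":{"type":"number"},"grip_force":{"type":"number"}},"required":["rows"]}

```bash
mkdir -p pics
cat > h.py <<'E'
import numpy as np, cv2
from bench import sense, eyes, job, models
def snap(c,f=None):
    p,d=eyes.snapshot(c)
    if f: cv2.imwrite('pics/'+f,cv2.cvtColor(p,cv2.COLOR_RGB2BGR))
    return p,d
def pts(c,d,m):
    k=eyes.get_calibration(c);K=k['intrinsics'];v,u=np.nonzero(m&(d>0));z=d[v,u]
    X=np.c_[(u-K[0][2])/K[0][0]*z,(v-K[1][2])/K[1][1]*z,z]
    return (X-k['t'])@np.array(k['R'])
E
python3 - <<'E'
from h import *
s=sense();print(s['time'],s['tool_pos'],s['tcp_rot'])
for c in ['top','scene']:
    p,d=snap(c,c+'1.png')
    for n in ['hopper','outlet','pan_stop','gate_knob','pan','pan_handle','gearmotor','flux_tin','sleeve','solder_reel','tape_roll','screwdriver','impeller']:
        r=models.place_of(n,c)
        print(c,n,[(np.round(a['xyz']).tolist(),round(a['confidence'],2)) for a in r[:2]])
print(sense()['time'])
E
```

```text
0.0 [ 217.81816339 -558.47490939  230.23649964] [-1.79894519e+02 -6.83037678e-03  2.13010736e+01]
top hopper [([678.0, 137.0, -1.0], 0.66), ([600.0, 407.0, 4.0], 0.48)]
top outlet []
top pan_stop [([670.0, 199.0, 23.0], 0.68), ([672.0, 138.0, 108.0], 0.5)]
top gate_knob [([532.0, 126.0, 128.0], 0.75)]
top pan [([571.0, -186.0, -1.0], 0.87)]
top pan_handle [([574.0, -323.0, 28.0], 0.75), ([355.0, -282.0, 2.0], 0.51)]
top gearmotor []
top flux_tin [([459.0, 156.0, 3.0], 0.53)]
top sleeve [([455.0, 65.0, 3.0], 0.57)]
top solder_reel [([355.0, -278.0, 0.0], 0.62)]
top tape_roll [([599.0, 407.0, -0.0], 0.72), ([673.0, 136.0, 108.0], 0.3)]
top screwdriver [([358.0, -279.0, -4.0], 0.6), ([477.0, 364.0, 1.0], 0.56)]
top impeller [([374.0, 274.0, 4.0], 0.76)]
scene hopper [([678.0, 139.0, -1.0], 0.61)]
scene outlet [([428.0, -63.0, -2.0], 0.73)]
scene pan_stop [([675.0, 192.0, 22.0], 0.94), ([692.0, 157.0, 98.0], 0.24)]
scene gate_knob [([532.0, 124.0, 128.0], 0.71)]
scene pan [([572.0, -188.0, -5.0], 0.76)]
scene pan_handle [([580.0, -321.0, 25.0], 0.59), ([462.0, 161.0, -3.0], 0.5)]
scene gearmotor [([428.0, -62.0, -1.0], 0.73), ([656.0, 156.0, 98.0], 0.46)]
scene flux_tin [([463.0, 155.0, -3.0], 0.74), ([357.0, -282.0, 1.0], 0.16)]
scene sleeve [([454.0, 68.0, 1.0], 0.43)]
scene solder_reel [([356.0, -280.0, 1.0], 0.68), ([528.0, 123.0, 129.0], 0.48)]
scene tape_roll [([598.0, 407.0, 1.0], 0.9)]
scene screwdriver [([478.0, 366.0, 0.0], 0.76)]
scene impeller []
1.4
```

View pics/top1.png

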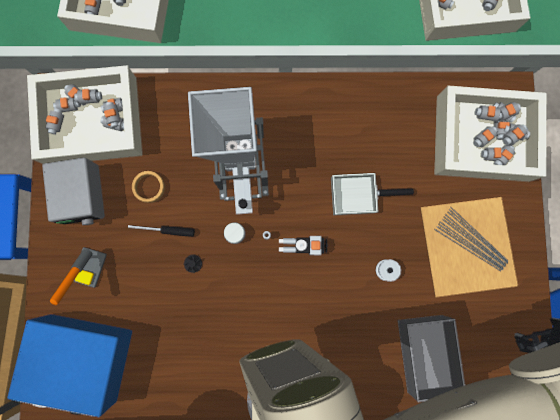

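View pics/scene1.png

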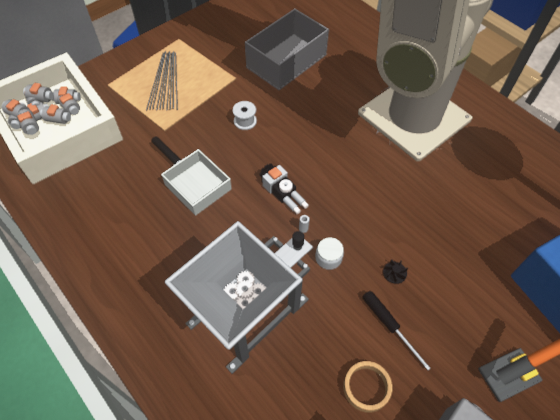

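Run:
```python
from h import *
def rect(P): 
    r=cv2.minAreaRect(P[:,:2].astype(np.float32)); return np.round(r[0],1),np.round(r[1],1),round(r[2],2)
for c in ['top','scene']:
    p,d=snap(c); P=pts(c,d,np.ones(d.shape,bool))
    def sel(x0,x1,y0,y1,z0,z1): 
        q=P[(P[:,0]>x0)&(P[:,0]<x1)&(P[:,1]>y0)&(P[:,1]<y1)&(P[:,2]>z0)&(P[:,2]<z1)];return q
    q=sel(600,850,50,280,259,272); print(c,'rim',len(q),rect(q),q[:,2].mean())
    q=sel(490,570,90,160,138,150); print('knob',len(q),rect(q),np.median(q[:,2]),q.mean(0))
    q=sel(490,630,-265,-110,37,50); print('pan',len(q),rect(q),np.median(q[:,2]))
    q=sel(490,640,-370,-262,25,50); 
    print('handle',len(q),rect(q),q.max(0), cv2.fitLine(q[:,:2].astype(np.float32),2,0,.01,.01).ravel())
    q=sel(540,620,100,170,94,102); print('plate',len(q),rect(q))
    q=sel(330,520,-130,10,5,100); print('motor',rect(q),q[:,2].max())
    q=sel(430,500,30,100,10,80); print('sleeve',rect(q),q[:,2].max())
    q=sel(410,510,110,200,10,80); print('tin',rect(q),q[:,2].max())
```

```text
top rim 862 (array([714.1, 170.3]), array([158.9, 152.8]), 4.51) 267.242746555514
knob 60 (array([533.6, 128.3]), array([20.2, 20.5]), 45.59) 143.51902686652534 [533.65046591 128.56308498 143.51721497]
pan 272 (array([ 573.4, -193.5]), array([112.4, 140.4]), 2.54) 42.61370824828967
handle 220 (array([ 578.1, -307.9]), array([20.2, 92.3]), 2.25) [ 588.03539    -262.0391027    42.08935156] [ 4.3746173e-02 -9.9904269e-01  5.7696906e+02 -3.0761914e+02]
plate 365 (array([580.3, 134.9]), array([67.5, 79.3]), 89.9)
motor (array([426.3, -61.4]), array([183.9, 139.3]), 1.4) 56.06030661960071
sleeve (array([451.8,  52.2]), array([50.7, 20. ]), 75.22) 49.23832188692602
tin (array([462.7, 157.2]), array([56.1, 58.1]), 48.4) 51.659364586776434
scene rim 1834 (array([712.9, 167.9]), array([159.3, 153.8]), 4.5) 268.4558666240594
knob 114 (array([533.6, 126.7]), array([22.1, 21.5]), 50.06) 144.0135815733693 [534.18458091 127.60243388 143.77847314]
pan 447 (array([ 570.4, -194.8]), array([113.3, 140.4]), 2.54) 42.90117462139396
handle 256 (array([ 576.4, -309.5]), array([19.7, 93.9]), 1.98) [ 587.47211906 -262.50530519   42.86613186] [ 5.1416799e-02 -9.9867725e-01  5.7784747e+02 -3.0914926e+02]
plate 404 (array([558.3, 134.9]), array([36.5, 68.7]), 0.14)
motor (array([425.6, -59.9]), array([139.8, 188.7]), 89.94) 57.734838507731695
sleeve (array([452.7,  52.3]), array([48.8, 20.5]), 77.08) 50.252299368855994
tin (array([463.9, 157.5]), array([57.4, 57.7]), 85.32) 50.99427342049217
```

```bash
cat >> h.py <<'E'
def plan(target,yaw,n):
    "rows for a tool-down move from the measured pose; yaw in degrees"
    s=sense();p=np.array(s['tool_pos']);y0=s['tcp_rot'][2];dy=(yaw-y0+180)%360-180
    print('t',round(s['time'],2),'at',np.round(p,1),np.round(s['tcp_rot'],1),'F',np.round(s['ft_force'],1),'gap',round(s['finger_gap'],1))
    rows=[];yw=y0
    for i in range(n):
        d=(np.array(target)-p)/(n-i);a=np.radians(yw);c,k=np.cos(a),np.sin(a)
        r=[round(d[0]*c+d[1]*k),round(d[0]*k-d[1]*c),round(-d[2])]
        rz=round(-np.radians((y0+dy-yw)/(n-i)),3)
        p=p+[r[0]*c+r[1]*k,r[0]*k-r[1]*c,-r[2]];yw-=np.degrees(rz)
        rows.append(r+[0,0,rz])
    for i in range(0,n,5): print(rows[i:i+5])
    print('end',np.round(p,1),round(yw,1))
E
python3 -c "
from h import *
plan([578,-320,120],92.6,10)"
```

```text
t 1.5 at [ 218.  -559.   231.3] [-180.     0.    21.3] F [0.4 0.1 0.2] gap 85.5
[[42, -9, 11, 0, 0, np.float64(-0.124)], [43, -4, 11, 0, 0, np.float64(-0.124)], [43, 1, 11, 0, 0, np.float64(-0.125)], [43, 7, 11, 0, 0, np.float64(-0.124)], [42, 12, 11, 0, 0, np.float64(-0.125)]]
[[40, 17, 11, 0, 0, np.float64(-0.124)], [37, 22, 11, 0, 0, np.float64(-0.125)], [34, 26, 11, 0, 0, np.float64(-0.124)], [30, 31, 12, 0, 0, np.float64(-0.125)], [27, 34, 11, 0, 0, np.float64(-0.124)]]
end [ 578.1 -319.9  120.3] 92.6
```

Emit:
{"api": "apply_moves", "payload": {
  "rows": [
    [42,-9,11,0,0,-0.124],
    [43,-4,11,0,0,-0.124],
    [43,1,11,0,0,-0.125],
    [43,7,11,0,0,-0.124],
    [42,12,11,0,0,-0.125]
  ],
  "fingers": 60
}}

```text
time: 2.12
tool_pos: [399.1, -438.1, 176.1]
tcp_rot: [180.0, 0.0, 57.2]
ft_force: [0.6, -0.7, -0.0]
finger_gap: 60.0
grip_force: 0.0
```

Emit:
{"api": "apply_moves", "payload": {
  "rows": [
    [40,17,11,0,0,-0.124],
    [37,22,11,0,0,-0.125],
    [34,26,11,0,0,-0.124],
    [30,31,12,0,0,-0.125],
    [27,34,11,0,0,-0.124]
  ]
}}

```text
time: 2.75
tool_pos: [579.2, -319.0, 119.9]
tcp_rot: [-180.0, 0.0, 92.8]
ft_force: [-0.3, -1.0, -0.5]
finger_gap: 59.7
grip_force: 0.0
```

```bash
cat >> h.py <<'E'
from scipy.spatial.transform import Rotation as Ro
def wpts(d,s):
    k=eyes.get_calibration('wrist');K=k['intrinsics'];M=np.array(k['mount']);v,u=np.nonzero(d>0);z=d[v,u]
    X=np.c_[(u-K[0][2])/K[0][0]*z,(v-K[1][2])/K[1][1]*z,z]@M[:3,:3].T+M[:3,3]
    return X@Ro.from_euler('xyz',s['tcp_rot'],degrees=True).as_matrix().T+s['tool_pos']
def rect(P): 
    r=cv2.minAreaRect(P[:,:2].astype(np.float32)); return np.round(r[0],1),np.round(r[1],1),round(r[2],2)
E
python3 -c "
from h import *
s=sense();p,d=snap('wrist','w1.png')
P=wpts(d,s)
print([ (np.round(a['xyz']),a['confidence']) for a in models.place_of('pan_handle','wrist')])
q=P[(P[:,2]>27)&(P[:,2]<41)&(P[:,1]<-262)&(abs(P[:,0]-578)<40)]
if len(q): print(len(q),rect(q),q.min(0),q.max(0),cv2.fitLine(q[:,:2].astype(np.float32),2,0,.01,.01).ravel())
plan([578,-320,11],92.6,5)"
```

```text
[(array([ 577., -316.,   30.]), 0.9)]
3087 (array([ 576.3, -308.7]), array([20. , 94.1]), 2.47) [ 564.79278086 -356.05897855   27.03788027] [ 587.88761069 -262.00138649   39.80719313] [ 4.6654169e-02 -9.9891108e-01  5.7624792e+02 -3.0584363e+02]
t 2.85 at [ 580.4 -316.2  118.3] [-1.8e+02 -1.0e-01  9.3e+01] F [-0.6 -0.6 -0.5] gap 59.9
[[-1, -1, 21, 0, 0, np.float64(0.001)], [-1, 0, 22, 0, 0, np.float64(0.001)], [-1, -1, 21, 0, 0, np.float64(0.002)], [0, 0, 22, 0, 0, np.float64(0.001)], [-1, -1, 21, 0, 0, np.float64(0.002)]]
end [ 577.6 -320.3   11.3] 92.6
```

View pics/w1.png

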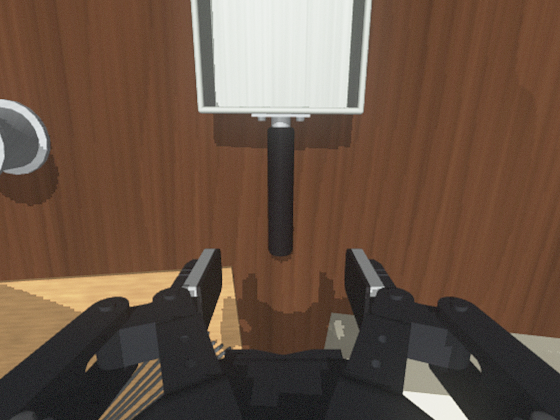

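The handle lies centred between the open fingers (column 280, rows 125–255). I'll go straight down onto it.

Emit:
{"api": "apply_moves", "payload": {
  "rows": [
    [0,0,22,0,0,0],
    [0,0,22,0,0,0],
    [0,0,22,0,0,0],
    [0,0,22,0,0,0],
    [0,-1,20,0,0,0]
  ]
}}

```text
time: 3.48
tool_pos: [576.4, -319.9, 10.3]
tcp_rot: [-180.0, -0.0, 92.5]
ft_force: [0.6, -0.7, -0.8]
finger_gap: 60.2
grip_force: 0.0
```

Emit:
{"api": "apply_moves", "payload": {
  "rows": [
    [0,0,0,0,0,0],
    [0,0,0,0,0,0],
    [0,0,0,0,0,0],
    [0,0,0,0,0,0],
    [0,0,0,0,0,0]
  ],
  "fingers": 0,
  "grip_force": 40
}}

```text
time: 4.1
tool_pos: [577.8, -320.4, 13.4]
tcp_rot: [179.9, 0.1, 92.6]
ft_force: [0.6, -0.8, 2.2]
finger_gap: 18.6
grip_force: 39.2
```

```bash
python3 -c "
from h import *
plan([706,-225.5,12],94.5,10)"
```

```text
t 4.1 at [ 577.8 -320.4   13.4] [1.799e+02 1.000e-01 9.260e+01] F [ 0.6 -0.8  2.2] gap 18.6
[[9, 13, 0, 0, 0, np.float64(-0.003)], [9, 13, 0, 0, 0, np.float64(-0.003)], [9, 13, 0, 0, 0, np.float64(-0.003)], [9, 13, 0, 0, 0, np.float64(-0.004)], [9, 14, 0, 0, 0, np.float64(-0.003)]]
[[9, 13, 0, 0, 0, np.float64(-0.004)], [8, 14, 0, 0, 0, np.float64(-0.003)], [8, 13, 0, 0, 0, np.float64(-0.004)], [9, 14, 1, 0, 0, np.float64(-0.003)], [8, 14, 0, 0, 0, np.float64(-0.004)]]
end [ 706.4 -225.6   12.4] 94.5
```

Emit:
{"api": "apply_moves", "payload": {
  "rows": [
    [9,13,-1,0,0,-0.003],
    [9,13,0,0,0,-0.003],
    [9,13,0,0,0,-0.003],
    [9,13,0,0,0,-0.004],
    [9,14,0,0,0,-0.003]
  ]
}}

```text
time: 4.72
tool_pos: [641.6, -270.8, 13.3]
tcp_rot: [-180.0, 0.0, 93.5]
ft_force: [-2.6, -1.6, 2.6]
finger_gap: 18.4
grip_force: 39.4
```

Emit:
{"api": "apply_moves", "payload": {
  "rows": [
    [9,13,0,0,0,-0.004],
    [8,14,0,0,0,-0.003],
    [8,13,0,0,0,-0.004],
    [9,14,0,0,0,-0.003],
    [8,14,0,0,0,-0.004]
  ]
}}

```text
time: 5.35
tool_pos: [706.5, -224.4, 13.3]
tcp_rot: [-180.0, -0.0, 94.5]
ft_force: [-2.4, -2.5, 1.9]
finger_gap: 18.5
grip_force: 39.5
```

```bash
python3 -c "
from h import *
for c in ['top','scene']:
    p,d=snap(c,'b'+c+'.png');P=pts(c,d,np.ones(d.shape,bool))
    q=P[(abs(P[:,0]-695)<80)&(P[:,1]>-152)&(P[:,1]<0)&(P[:,2]>36)&(P[:,2]<50)]
    print(c,rect(q),q[:,2].min(),q[:,2].max(),[(np.round(a['xyz']),a['confidence']) for a in models.place_of('pan',c)][:1])
    top=q[q[:,1]>-60];print('z by y',[ (y,np.round(np.median(q[(abs(q[:,1]-y)<12)][:,2]),1)) for y in (-140,-90,-40)])
plan([688.4,-0.1,13],94.5,15)"
```

```text
top (array([696.1, -89.6]), array([112.7, 123.8]), 4.72) 36.0414954719384 49.562397227931505 [(array([696., -91.,   1.]), 0.95)]
z by y [(-140, np.float64(42.7)), (-90, np.float64(43.1)), (-40, np.float64(43.0))]
scene (array([695.8, -90.5]), array([112.3, 125. ]), 4.37) 36.010395186010044 49.95626005624833 [(array([700., -96.,  -1.]), 0.86)]
z by y [(-140, np.float64(42.7)), (-90, np.float64(43.2)), (-40, np.float64(43.4))]
t 5.55 at [ 706.4 -224.1   13.2] [179.9  -0.   94.6] F [1.  1.6 1.7] gap 18.7
[[15, 0, 0, 0, 0, np.float64(0.0)], [15, 0, 0, 0, 0, np.float64(0.0)], [15, 0, 0, 0, 0, np.float64(0.0)], [15, 0, 0, 0, 0, np.float64(0.0)], [15, 0, 0, 0, 0, np.float64(0.0)]]
[[15, 0, 0, 0, 0, np.float64(0.0)], [15, 0, 0, 0, 0, np.float64(0.0)], [15, 0, 0, 0, 0, np.float64(0.0)], [15, 0, 0, 0, 0, np.float64(0.0)], [15, 0, 0, 0, 0, np.float64(0.0)]]
[[15, 0, 0, 0, 0, np.float64(0.0)], [15, 0, 0, 0, 0, np.float64(0.0)], [15, 0, 0, 0, 0, np.float64(0.0)], [15, 0, 0, 0, 0, np.float64(0.001)], [15, 0, 0, 0, 0, np.float64(0.0)]]
end [6.886e+02 1.000e-01 1.320e+01] 94.5
```

Emit:
{"api": "apply_moves", "payload": {
  "rows": [
    [20,0,0,0,0,0],
    [20,0,0,0,0,0],
    [20,0,0,0,0,0],
    [20,0,0,0,0,0],
    [20,0,0,0,0,0]
  ]
}}

```text
time: 6.18
tool_pos: [697.6, -123.8, 13.4]
tcp_rot: [180.0, 0.0, 94.5]
ft_force: [0.2, -1.8, 1.7]
finger_gap: 18.8
grip_force: 39.3
```

Emit:
{"api": "apply_moves", "payload": {
  "rows": [
    [20,0,0,0,0,0],
    [20,0,0,0,0,0],
    [20,0,0,0,0,0],
    [20,0,0,0,0,0],
    [20,0,0,0,0,0]
  ]
}}

```text
time: 6.8
tool_pos: [689.8, -24.4, 13.4]
tcp_rot: [180.0, 0.0, 94.5]
ft_force: [-0.3, -3.5, 2.7]
finger_gap: 18.6
grip_force: 39.4
```

Emit:
{"api": "apply_moves", "payload": {
  "rows": [
    [4,0,0,0,0,0],
    [4,0,0,0,0,0],
    [4,0,0,0,0,0],
    [4,0,0,0,0,0],
    [4,0,0,0,0,0]
  ]
}}

```text
time: 7.42
tool_pos: [688.3, -5.9, 13.3]
tcp_rot: [180.0, 0.0, 94.5]
ft_force: [0.7, -3.2, 2.6]
finger_gap: 18.5
grip_force: 39.5
```

Emit:
{"api": "apply_moves", "payload": {
  "rows": [
    [1,0,0,0,0,0],
    [1,0,0,0,0,0],
    [1,0,0,0,0,0],
    [1,0,0,0,0,0],
    [1,0,0,0,0,0]
  ]
}}

```text
time: 8.05
tool_pos: [687.9, -0.7, 13.3]
tcp_rot: [180.0, 0.0, 94.5]
ft_force: [0.4, -3.3, 2.7]
finger_gap: 18.9
grip_force: 39.5
```

Emit:
{"api": "apply_moves", "payload": {
  "rows": [
    [1,0,0,0,0,0],
    [1,0,0,0,0,0],
    [0,0,0,0,0,0],
    [0,0,0,0,0,0],
    [0,0,0,0,0,0]
  ]
}}

```text
time: 8.68
tool_pos: [687.8, 0.4, 13.3]
tcp_rot: [-180.0, 0.1, 94.5]
ft_force: [0.7, -6.3, 3.4]
finger_gap: 18.9
grip_force: 39.4
```

Emit:
{"api": "apply_moves", "payload": {
  "rows": [
    [1,0,0,0,0,0],
    [0,0,0,0,0,0],
    [1,0,0,0,0,0],
    [0,0,0,0,0,0],
    [0,0,0,0,0,0]
  ]
}}

```text
time: 9.3
tool_pos: [687.5, 0.5, 13.3]
tcp_rot: [-180.0, 0.2, 94.5]
ft_force: [-0.5, -14.0, 3.8]
finger_gap: 18.8
grip_force: 39.4
```

Emit:
{"api": "apply_moves", "payload": {
  "rows": [
    [0,0,0,0,0,0],
    [0,0,0,0,0,0],
    [0,0,0,0,0,0],
    [0,0,-5,0,0,0],
    [0,0,-15,0,0,0]
  ],
  "fingers": 50
}}

```text
time: 9.93
tool_pos: [686.7, 3.5, 32.9]
tcp_rot: [-179.9, -0.0, 94.5]
ft_force: [-0.1, -0.3, 0.1]
finger_gap: 49.7
grip_force: 0.0
```

Emit:
{"api": "apply_moves", "payload": {
  "rows": [
    [0,0,-30,0,0,0],
    [0,0,-35,0,0,0],
    [0,0,-35,0,0,0],
    [0,0,-35,0,0,0],
    [0,0,-30,0,0,0]
  ]
}}

```text
time: 10.55
tool_pos: [688.1, 3.3, 201.7]
tcp_rot: [179.8, 0.0, 94.5]
ft_force: [0.6, -0.1, 0.3]
finger_gap: 49.9
grip_force: 0.0
```

```bash
python3 -c "
from h import *
for c in ['top','scene']:
    p,d=snap(c,'c'+c+'.png');P=pts(c,d,np.ones(d.shape,bool))
    q=P[(abs(P[:,0]-688)<25)&(P[:,1]>-60)&(P[:,1]<50)&(P[:,2]>24)&(P[:,2]<41)]
    if len(q):print(c,'handle',rect(q),cv2.fitLine(q[:,:2].astype(np.float32),2,0,.01,.01).ravel())
    for n in ('pan','pan_handle','gate_knob','pan_stop'): print(n,[(np.round(a['xyz']),round(a['confidence'],2)) for a in models.place_of(n,c)][:1])
plan([534,10,200],94.5,5)"
```

```text
top handle (array([687.3,   8.3]), array([19.6, 81.6]), 3.46) [5.7535609e-03 9.9998343e-01 6.8439648e+02 1.8677181e+01]
pan [(array([676., 132.,   0.]), 0.69)]
pan_handle [(array([684.,  -1.,  28.]), 0.49)]
gate_knob [(array([534., 128., 126.]), 0.58)]
pan_stop [(array([672., 195.,  24.]), 0.59)]
scene handle (array([689.4, -29.8]), array([18.2, 14.5]), 11.7) [ 9.9995059e-01 -9.9415788e-03  6.8978766e+02 -2.9195400e+01]
pan []
pan_handle [(array([686.,  -2.,  24.]), 0.73)]
gate_knob []
pan_stop [(array([673., 193.,  22.]), 0.58)]
t 11.05 at [686.9   3.3 196.8] [-179.9   -0.    94.5] F [-0.6  1.1 -1.1] gap 50.1
[[4, -30, -1, 0, 0, np.float64(0.0)], [4, -30, -1, 0, 0, np.float64(0.0)], [4, -31, 0, 0, 0, np.float64(0.0)], [3, -30, -1, 0, 0, np.float64(0.0)], [4, -31, 0, 0, 0, np.float64(0.001)]]
end [533.9  10.2 199.8] 94.5
```

View pics/cscene.png

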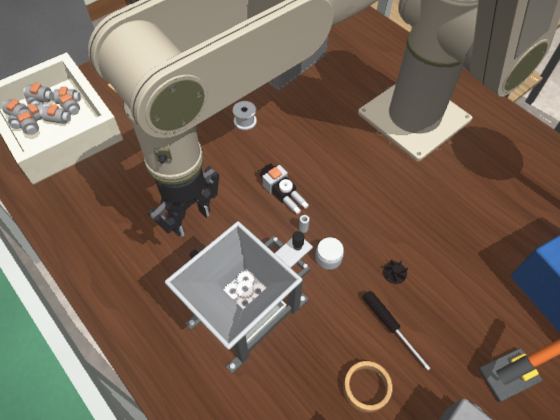

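The pan is in place with the handle out, and the gate is shut (knob near pixel 298,240). Next I'll go around to the knob.

Emit:
{"api": "apply_moves", "payload": {
  "rows": [
    [4,-30,-1,0,0,0],
    [4,-30,-1,0,0,0],
    [4,-31,0,0,0,0],
    [3,-30,-1,0,0,0],
    [4,-31,0,0,0,0]
  ]
}}

```text
time: 11.68
tool_pos: [533.4, 10.2, 200.8]
tcp_rot: [-180.0, -0.0, 94.5]
ft_force: [0.5, 0.3, -0.2]
finger_gap: 49.8
grip_force: 0.0
```

```bash
python3 -c "
from h import *
plan([534,127.7,195],94.5,5)"
```

```text
t 11.68 at [533.4  10.2 200.8] [-180.    -0.    94.5] F [ 0.5  0.3 -0.2] gap 49.8
[[23, 2, 1, 0, 0, np.float64(0.0)], [24, 2, 1, 0, 0, np.float64(0.0)], [23, 2, 1, 0, 0, np.float64(0.0)], [24, 2, 1, 0, 0, np.float64(0.0)], [23, 2, 2, 0, 0, np.float64(0.0)]]
end [534.1 127.6 194.8] 94.5
```

Emit:
{"api": "apply_moves", "payload": {
  "rows": [
    [23,2,1,0,0,0],
    [24,2,1,0,0,0],
    [23,2,1,0,0,0],
    [24,2,1,0,0,0],
    [23,2,2,0,0,0]
  ]
}}

```text
time: 12.3
tool_pos: [535.0, 128.4, 194.8]
tcp_rot: [-180.0, 0.0, 94.5]
ft_force: [0.9, -0.7, 0.1]
finger_gap: 50.4
grip_force: 0.0
```

```bash
python3 -c "
from h import *
s=sense();p,d=snap('wrist','w2.png');P=wpts(d,s)
print(models.place_of('gate_knob','wrist')[:1])
q=P[(P[:,2]>139)&(P[:,2]<148)&(abs(P[:,0]-534)<25)&(abs(P[:,1]-128)<25)]
if len(q): print(len(q),rect(q),np.median(q,0))
plan([534,127.7,111],94.5,5)"
```

```text
[{'xyz': [537.5, 123.8, 129.4], 'confidence': 0.77}]
942 (array([533.1, 127.1]), array([23.1, 22.6]), 16.92) [533.13325092 128.23023261 143.93916912]
t 12.4 at [534.7 129.5 194.5] [-179.9   -0.    94.6] F [ 0.2 -0.1  0.7] gap 50.1
[[0, 0, 17, 0, 0, np.float64(0.001)], [0, 0, 17, 0, 0, np.float64(0.0)], [-1, 0, 16, 0, 0, np.float64(0.001)], [0, 0, 17, 0, 0, np.float64(0.0)], [-1, -1, 16, 0, 0, np.float64(0.001)]]
end [533.8 127.4 111.5] 94.5
```

View pics/w2.png

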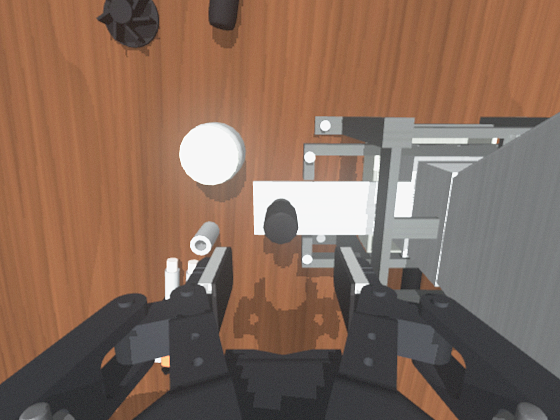

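The knob (pixel 281,222) is centred between the fingers. I'll descend and grip it.

Emit:
{"api": "apply_moves", "payload": {
  "rows": [
    [0,0,17,0,0,0],
    [0,0,17,0,0,0],
    [-1,0,16,0,0,0],
    [0,0,17,0,0,0],
    [0,-1,16,0,0,0]
  ]
}}

```text
time: 13.02
tool_pos: [534.1, 126.2, 110.8]
tcp_rot: [-180.0, 0.0, 94.5]
ft_force: [0.1, 0.2, 0.3]
finger_gap: 49.7
grip_force: 0.0
```

Emit:
{"api": "apply_moves", "payload": {
  "rows": [
    [0,0,0,0,0,0],
    [0,0,0,0,0,0],
    [0,0,0,0,0,0],
    [0,0,0,0,0,0],
    [0,0,0,0,0,0]
  ],
  "fingers": 0,
  "grip_force": 40
}}

```text
time: 13.65
tool_pos: [534.0, 126.5, 111.9]
tcp_rot: [-180.0, 0.0, 94.5]
ft_force: [0.3, -1.0, -10.5]
finger_gap: 22.9
grip_force: 40.4
```

Emit:
{"api": "apply_moves", "payload": {
  "rows": [
    [0,-10,0,0,0,0],
    [0,-14,0,0,0,0],
    [0,-14,0,0,0,0],
    [0,-14,0,0,0,0],
    [0,-12,0,0,0,0]
  ]
}}

```text
time: 14.28
tool_pos: [469.7, 121.5, 111.9]
tcp_rot: [180.0, -0.0, 94.5]
ft_force: [5.0, 0.7, -15.1]
finger_gap: 22.8
grip_force: 40.8
```

Emit:
{"api": "apply_moves", "payload": {
  "rows": [
    [0,-2,0,0,0,0],
    [0,-2,0,0,0,0],
    [0,-2,0,0,0,0],
    [0,-1,0,0,0,0],
    [0,-1,0,0,0,0]
  ]
}}

```text
time: 14.9
tool_pos: [462.4, 120.9, 111.9]
tcp_rot: [-180.0, -0.0, 94.5]
ft_force: [2.7, 2.4, -19.5]
finger_gap: 22.7
grip_force: 40.7
```

Emit:
{"api": "apply_moves", "payload": {
  "rows": [
    [0,-1,1,0,0,0],
    [0,-1,0,0,0,0],
    [0,-1,0,0,0,0],
    [0,0,0,0,0,0],
    [0,0,0,0,0,0]
  ]
}}

```text
time: 15.52
tool_pos: [459.9, 120.7, 111.9]
tcp_rot: [180.0, -0.0, 94.5]
ft_force: [1.8, 2.3, -7.0]
finger_gap: 23.1
grip_force: 41.6
```

Emit:
{"api": "apply_moves", "payload": {
  "rows": [
    [0,-1,0,0,0,0],
    [0,-1,0,0,0,0],
    [0,0,0,0,0,0],
    [0,0,0,0,0,0],
    [0,0,0,0,0,0]
  ]
}}

```text
time: 16.15
tool_pos: [459.1, 120.7, 111.9]
tcp_rot: [179.8, -0.0, 94.5]
ft_force: [8.2, 3.8, -12.5]
finger_gap: 22.7
grip_force: 41.3
```

Emit:
{"api": "apply_moves", "payload": {
  "rows": [
    [0,-1,0,0,0,0],
    [0,-1,0,0,0,0],
    [0,0,0,0,0,0],
    [0,0,0,0,0,0],
    [0,0,0,0,0,0]
  ]
}}

```text
time: 16.77
tool_pos: [459.1, 120.7, 112.0]
tcp_rot: [179.5, -0.0, 94.5]
ft_force: [22.0, 6.4, -23.1]
finger_gap: 22.6
grip_force: 41.0
```

Emit:
{"api": "apply_moves", "payload": {
  "rows": [
    [0,0,0,0,0,0],
    [0,0,0,0,0,0],
    [0,0,0,0,0,0],
    [0,0,0,0,0,0],
    [0,0,0,0,0,0]
  ]
}}

```text
time: 17.4
tool_pos: [459.1, 120.7, 111.9]
tcp_rot: [179.5, -0.0, 94.5]
ft_force: [22.9, 5.3, -23.0]
finger_gap: 22.8
grip_force: 41.0
```

```bash
python3 -c "
from h import *
print(sense()['ft_force'],sense()['tool_pos'])
a,_=snap('top');b,_=snap('scene')
im=np.hstack([cv2.resize(a[80:220,170:290],(400,467)),cv2.resize(b[210:380,150:320],(400,400)).copy() if 0 else cv2.resize(b[210:380,150:296],(400,467))])
cv2.imwrite('pics/d.png',cv2.cvtColor(im,cv2.COLOR_RGB2BGR))
for n in ['gear1']:
  for c in ('top','scene'): print(c,[(np.round(x['xyz']),round(x['confidence'],2)) for x in models.boxes_of(n,c)])
"
```

```text
[ 22.86582808   5.34709409 -22.96473157] [459.09732146 120.65608285 111.94842238]
top []
scene [(array([644., 104.,  14.]), 0.75), (array([671., 118.,  36.]), 0.47)]
```

View pics/d.png

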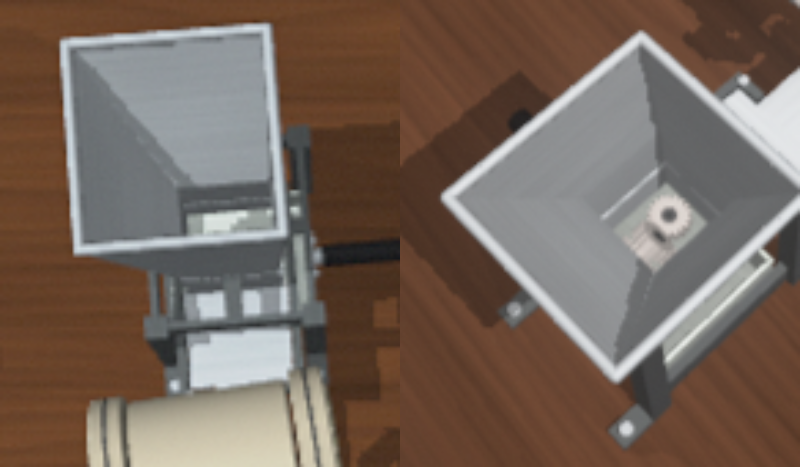

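All the gears have dropped and the gate is against its end stop at 22 N. I'll push it shut now.

Emit:
{"api": "apply_moves", "payload": {
  "rows": [
    [0,10,0,0,0,0],
    [0,14,0,0,0,0],
    [0,16,0,0,0,0],
    [0,16,0,0,0,0],
    [0,14,0,0,0,0]
  ]
}}

```text
time: 18.23
tool_pos: [525.6, 125.8, 111.8]
tcp_rot: [-179.9, 0.0, 94.5]
ft_force: [-3.6, 0.9, 1.5]
finger_gap: 22.6
grip_force: 42.9
```

Emit:
{"api": "apply_moves", "payload": {
  "rows": [
    [0,3,0,0,0,0],
    [0,2,0,0,0,0],
    [0,2,0,0,0,0],
    [0,1,0,0,0,0],
    [0,0,0,0,0,0]
  ]
}}

```text
time: 18.85
tool_pos: [533.7, 126.4, 111.8]
tcp_rot: [179.9, 0.0, 94.5]
ft_force: [-2.8, 1.2, 3.7]
finger_gap: 22.8
grip_force: 43.4
```

Emit:
{"api": "apply_moves", "payload": {
  "rows": [
    [0,1,0,0,0,0],
    [0,1,0,0,0,0],
    [0,0,0,0,0,0],
    [0,0,0,0,0,0],
    [0,0,0,0,0,0]
  ]
}}

```text
time: 19.48
tool_pos: [535.0, 126.5, 111.8]
tcp_rot: [-180.0, 0.0, 94.5]
ft_force: [-7.3, -0.6, 8.9]
finger_gap: 22.8
grip_force: 43.9
```

Emit:
{"api": "apply_moves", "payload": {
  "rows": [
    [0,1,0,0,0,0],
    [0,1,0,0,0,0],
    [0,1,0,0,0,0],
    [0,0,0,0,0,0],
    [0,0,0,0,0,0]
  ]
}}

```text
time: 20.1
tool_pos: [535.0, 126.6, 111.7]
tcp_rot: [-179.6, 0.0, 94.5]
ft_force: [-26.3, -3.1, 21.7]
finger_gap: 22.9
grip_force: 45.9
```

Emit:
{"api": "apply_moves", "payload": {
  "rows": [
    [0,0,0,0,0,0],
    [0,0,0,0,0,0],
    [0,0,0,0,0,0],
    [0,-3,-5,0,0,0],
    [0,0,-15,0,0,0]
  ],
  "fingers": 50
}}

```text
time: 20.72
tool_pos: [534.5, 126.5, 131.1]
tcp_rot: [-179.9, 0.0, 94.5]
ft_force: [-0.1, 0.1, -0.3]
finger_gap: 50.2
grip_force: 0.0
```

Emit:
{"api": "apply_moves", "payload": {
  "rows": [
    [0,0,-25,0,0,0],
    [0,0,-25,0,0,0],
    [0,0,-20,0,0,0],
    [-25,0,0,0,0,0],
    [-25,0,0,0,0,0]
  ]
}}

```text
time: 21.35
tool_pos: [539.7, 76.4, 202.6]
tcp_rot: [179.9, 0.0, 94.6]
ft_force: [0.3, 0.3, -0.3]
finger_gap: 50.0
grip_force: 0.0
```

Emit:
{"api": "apply_moves", "payload": {
  "rows": [
    [-25,0,-5,0,0,0],
    [-30,0,-5,0,0,0],
    [-30,0,-5,0,0,0],
    [-30,0,-5,0,0,0],
    [-30,0,-5,0,0,0]
  ]
}}

```text
time: 21.98
tool_pos: [550.9, -68.8, 227.3]
tcp_rot: [180.0, 0.0, 94.5]
ft_force: [0.7, 0.7, -0.8]
finger_gap: 50.2
grip_force: 0.0
```

```bash
python3 -c "
from h import *
out=[]
for c in ['top','scene']:
    p,d=snap(c,'e'+c+'.png');out.append(p);P=pts(c,d,np.ones(d.shape,bool))
    q=P[(abs(P[:,0]-688)<25)&(P[:,1]>-60)&(P[:,1]<40)&(P[:,2]>24)&(P[:,2]<41)]
    if len(q):print(c,'handle',rect(q),q.min(0))
    q=P[(abs(P[:,0]-534)<25)&(abs(P[:,1]-128)<25)&(P[:,2]>138)&(P[:,2]<150)]
    if len(q):print('knob',len(q),rect(q))
    for n in ('pan','pan_handle','gate_knob','flux_tin','sleeve','gearmotor'): print(n,[(np.round(a['xyz']),round(a['confidence'],2)) for a in models.place_of(n,c)][:1])
    print('gears',[(np.round(x['xyz']),round(x['confidence'],2)) for x in models.boxes_of('gear1',c)])
a,b=out
im=np.hstack([cv2.resize(a[80:220,170:290],(400,467)),cv2.resize(b[210:380,150:296],(400,467))])
cv2.imwrite('pics/e.png',cv2.cvtColor(im,cv2.COLOR_RGB2BGR))
print(sense()['time'],sense()['tool_pos'])
"
```

```text
top handle (array([687.3,   3.9]), array([19.9, 73.4]), 3.91) [675.21210166 -32.26753253  24.21416501]
knob 61 (array([534.8, 128.4]), array([21. , 21.4]), 89.31)
pan [(array([532., 126., 127.]), 0.72)]
pan_handle [(array([685.,   1.,  29.]), 0.59)]
gate_knob [(array([535., 125., 125.]), 0.84)]
flux_tin [(array([458., 162.,   2.]), 0.72)]
sleeve []
gearmotor [(array([427., -58.,  -0.]), 0.63)]
gears []
scene handle (array([689. , -28.9]), array([18.6, 14.4]), 0.74) [679.68602467 -36.0929419   29.71982532]
knob 112 (array([534. , 127.2]), array([23.3, 21.6]), 47.62)
pan []
pan_handle [(array([688.,   0.,  22.]), 0.65)]
gate_knob [(array([530., 123., 129.]), 0.57)]
flux_tin [(array([465., 157.,  -0.]), 0.68)]
sleeve [(array([458.,  67.,   5.]), 0.51)]
gearmotor [(array([428., -60.,  -2.]), 0.7)]
gears []
22.775 [550.76873529 -67.63221545 226.26778568]
```

View pics/e.png

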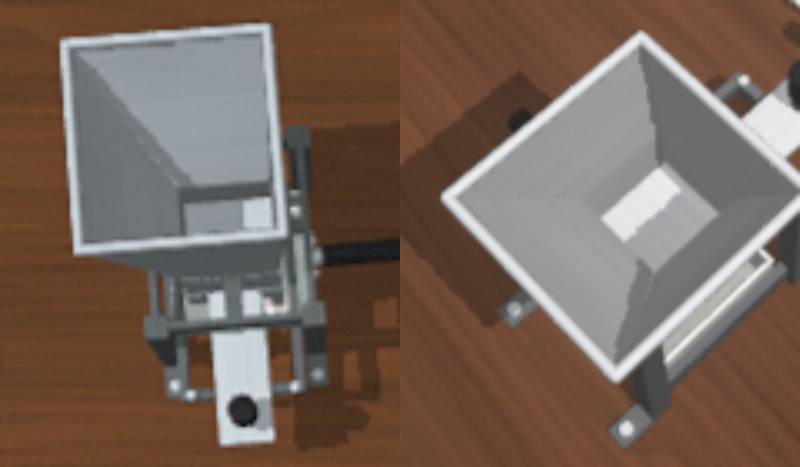

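```bash
python3 -c "
from h import *
print(job.hand_in())"
```

```text
the job is handed in; nothing more can be done
None
```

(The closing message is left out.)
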